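# Stand the knocked-over finish bottle and tin back up in their lane

### The arm

A 6-joint arm with a two-finger parallel gripper is mounted at the origin on the work surface. World frame = base frame: x ahead of the robot, y to its left, z up, the work surface at z = 0. Lengths are in m, angles in rad, forces in N, time in s.
With the tool pointing down it reaches from about 0.425 to 0.95 m from the base axis. Payload 3.5 kg.
Tool frame: the origin (TCP) lies at the very end of the fingers, on their centre line; the grasp point (between the pads) lies 19 mm behind it (ctrl.grip_point_offset is the distance from the TCP to the grasp point, in m); z points along the fingers, y is the line along which they close (so a half turn about z gives the same grasp; the last joint's range is limited). The gripper opens to 85 mm and grips with 20 to 120 N. Pads are 22 mm wide; open, the fingers measure 114 mm over their backs; the gripper's body (76 mm by 85 mm) begins 54 mm behind the grasp point. The pads swing forward as they close: fully open they stand 13 mm farther back than shut.
Start: joints at [-1.445, 0.286, 1.577, -0, 1.279, -0.15], TCP at [0.184, -0.649, 0.231] pointing down, gripper open.
Joint ranges: [-2.77, 2.77], [-0.9, 2.22], [0.21, 2.48], [-1.53, 4.67], [0.24, 2.81], [-2.84, 2.84]. Speed limits (rad/s): [2.79, 2.79, 3.14, 3.14, 3.14, 3.14].

### API

Orientations are given as a unit quaternion [x, y, z, w].
In Python, from plant import telemetry, vision, ctrl gives the robot as it stands.
- The arm moves only by the tool arm_command, never from a script. Its argument "series" is one flat list of numbers, 7 for each row, row after row: the shift along the tool's x, y, z in cm, then the turn, a rotation vector about the tool's x, y, z in degrees, then the closure, from 0 (fully open) to 1 (shut). A call has 1 to 10 rows; each row is the pose to reach, as a shift and turn from the pose commanded when the call began, along the tool's axes at that moment; what a row does not reach only later rows make up. A row lasts 1/12 s, in which the tool goes at most 41.7 mm and 7.16 degrees, less where a joint would pass 70% of its speed; a pose out of reach is approached as far as the arm can. A call with a gripper value outside its range is refused whole. The fingers move at their own pace and stop on an object; "force" is the grip in N (left out, the last holds). Time passes only in rows, so rows that repeat a pose let the fingers close. It gives the time, the measured TCP pose, the force, the opening and the grip force at its end, in the units of the state.
- telemetry.get_state(): the state, without advancing time (a new reading comes with each control period).
- vision.read_camera(name): name is "scene" or "top" or "wrist"; returns a dict with "color" (400x640x3 uint8, blue, green, red), "K" (3x3 intrinsics, pixels), "D" ([k1, k2, p1, p2, k3] as OpenCV has them; the pictures are not rectified), "rvec" (rotation vector, rad) and "tvec" (3), from world to camera coordinates, as OpenCV has them; the wrist camera has in their place "T_tool_cam" (4x4, takes a point from camera to tool coordinates, whose origin is the TCP and whose axes are the flange's). Camera axes: x right, y down, z forward; pixel columns grow to the right and rows downward; lengths in m; the calibration is good to about 2 mm. A picture is of the moment at which its call begins: read the wrist's pose just before it. There is no depth.
- ctrl.sign_off(): hands the job in; it is judged then, once.
The state is a dict: "time": time; "qpos": joint angles; "dq": joint speeds; "joint_efforts": joint torques, N m; "eef_pos": TCP position; "tcp_rot": TCP orientation; "contact_force": force on the tool from outside, world axes, zero at the start; "wrist_torque": the same for the moment, N m; "opening": opening from 0.0 (shut) to 1.0 (fully open); "finger_force": force on a finger pad.
Only numpy, scipy, OpenCV 4.12 (cv2) and the standard library are available. Lean on these libraries where they do the work, as an engineer would, in place of code of your own. Each camera call takes 0.05 s, during which the arm holds its last target. There are 200 camera calls.

### The job

On the workshop bench a round bottle and a flat oblong tin have been knocked over in front of the wooden lane. Stand both back upright in the lane, caps up and one in each of the two free gaps between the three containers still standing there; set them down rather than dropping them. Leave the standing containers and the tools lying on the bench where they are.

Things in the scene. Friction and masses are not known exactly. Their poses are not given: they have to be found in the camera images.
- lane: Wooden trough fixed to the bench, 470 mm long (y) x 100 wide (x), origin at the centre of its underside, z up. Floor top at 12 mm; inside 76 x 450 mm. Lips 12 mm thick: front (-x, robot side) 12, back 30, end stops 25 mm above the floor. Three containers stand in it, near each end and the middle, in any order, leaving two free gaps 115 to 160 mm long.
- bottle: Round white plastic bottle with a paper label, loose, lying on its side on the bench at the start. Origin at the centre of its base, z axis along the bottle towards the cap. Body diameter 48 mm up to 94 mm from the base, then a shoulder to 105 mm, then a black cap of diameter 26 mm up to 130 mm. About 0.22 kg.
- tin: Oblong bare metal tin with a paper label, loose, lying on its broad face on the bench at the start. Origin at the centre of its base, z axis along the tin towards the cap. 36 mm (its x axis, vertical while it lies) by 50 mm (its y axis) by 110 mm tall, then a black cap of diameter 24 mm from 110 to 128 mm. About 0.25 kg.
- jar: Squat amber glass jar with a metal lid, diameter 52 mm, 65 mm tall, loose, standing in the lane; origin at the centre of its base, z up.
- can: Round metal can with a paper label, diameter 52 mm, 76.5 mm tall, loose, standing in the lane; origin at the centre of its base, z up.
- carton: Cardboard carton of 50 x 50 x 71 mm, loose, standing in the lane; origin at the centre of its base, z up.
- sander: Cork sanding block of 40 (x) x 65 (y) x 22 mm high, loose, on the bench in front of the lane; origin at the centre of its underside. To be left alone.
- chisel: Wood chisel lying on the bench: wooden handle 85 mm long and 17 mm square on the -x side of the origin, blade 70 mm long and 16 mm wide on the +x side; origin on the bench where blade meets handle, z up. To be left alone.
- mallet: Wooden mallet lying on the bench to the left: head 60 (x) x 110 (y) x 60 mm high centred 130 mm to +x of its origin, handle 22 mm thick from -120 mm to the head, 19 to 41 mm above the bench. To be left alone.
- plank: Short bark-covered board lying on the bench to the right, 300 (x) x 120 (y) x 30 mm high; origin at the centre of its underside. To be left alone.
Things that resemble listed ones, but are neither listed nor needed, are in the scene too. Leave any blue look-alike of the can alone.

How it is judged:
At the end, for the whole second after the job is handed in: Bottle and tin both stand on the lane floor between its lips, caps up (within 0.12 rad of vertical), at rest, one in the gap left of the middle container and one in the gap right of it (at least 20 mm either side of the lane's middle); the three standing containers still upright (angle between each of bottle, tin, jar, can, carton's own z axis and vertical below 0.12 rad and z of bottle in the frame of lane between 0.006 and 0.018 m and x of bottle in the frame of lane between -0.035 and 0.035 m and y of bottle in the frame of lane between -0.21 and 0.21 m and linear speed of each of bottle, tin below 0.02 m/s and angular speed of each of bottle, tin below 0.2 rad/s and z of tin in the frame of lane between 0.006 and 0.018 m and x of tin in the frame of lane between -0.035 and 0.035 m and y of tin in the frame of lane between -0.21 and 0.21 m and ((y of bottle in the frame of lane above 0.02 m and y of tin in the frame of lane below -0.02 m) or (y of bottle in the frame of lane below -0.02 m and y of tin in the frame of lane above 0.02 m))); the robot touches nothing.
It fails at once if a container standing in the lane was tipped or shifted by more than 25 mm (distance of any of jar, can, carton from where it was at the start of the episode above 0.025 m or angle between any of jar, can, carton's own z axis and vertical above 0.35 rad).
It fails at once if a tool or board on the bench was moved by more than 25 mm (distance of any of sander, chisel, mallet, plank from where it was at the start of the episode above 0.025 m).
It fails at once if the bottle or tin was dropped (moving faster than 0.6 m/s with no finger on it) ((linear speed of bottle above 0.6 m/s and contact force between the fingers and bottle below 0.2 N) or (linear speed of tin above 0.6 m/s and contact force between the fingers and tin below 0.2 N)).
It also fails if it takes over 67 s, if anything falls off the work surface, if the arm or the gripper's body presses on something with over 40 N, if the wrist force passes 120 N, or if a joint passes its speed limit or range.

## Working session

There is one attempt and no reset: what is moved stays moved. The work goes in short steps, Python scripts to look and compute and a tool call to move; the robot and the scene stay as the last step left them, time stands still between calls to the robot, and variables do not carry over. Pictures are saved under pics/ and viewed, at most 10 in all, crops included, and the job is handed in when it is done.

Besides the shell and the picture viewer there is one more tool, called after "Emit:" in YAML: its name, and indented under it one key for each argument. arm_command: Moves the arm, as the interface text tells. Its arguments: {"type":"object","properties":{"series":{"type":"array","items":{"type":"number"}},"force":{"type":"number"}},"required":["series"]}

```bash
mkdir -p pics; ls
python3 - <<'E'
from plant import telemetry, vision, ctrl
import cv2
print(telemetry.get_state())
for n in ("top","scene"):
    d=vision.read_camera(n); cv2.imwrite(f"pics/{n}0.png",d["color"]); print(n,d["K"],d["D"],d["rvec"],d["tvec"])
E
```

```text
pics
{'time': 0.0, 'qpos': array([-1.44503496e+00,  2.87208980e-01,  1.57814182e+00, -8.11038091e-07,
        1.27861110e+00, -1.50007495e-01]), 'dq': array([ 4.96071098e-04, -2.67347279e-03,  2.97914658e-05, -1.95432158e-03,
       -1.06885323e-03, -1.58355016e-03]), 'joint_efforts': array([-4.82343003e-04, -4.05981553e+01, -2.92624784e+01, -1.57969080e-04,
        5.77869709e-03,  4.42607956e-06]), 'eef_pos': array([ 0.18373521, -0.6488421 ,  0.22993735]), 'tcp_rot': array([ 9.90508282e-01,  1.37447953e-01,  1.39726940e-05, -1.18453643e-03]), 'contact_force': array([-0.38456852,  0.15359248,  0.41082871]), 'wrist_torque': array([-0.02379872, -0.00275381, -0.00935583]), 'finger_force': 0.0, 'opening': 1.0003904104246246}
top [[517.23793534   0.         317.97578704]
 [  0.         517.23793534 195.64569819]
 [  0.           0.           1.        ]] [-0.1374045  0.         0.         0.         0.       ] [ 2.1530282  -2.18595004  0.13171213] [-0.00863155  0.55482922  1.4101571 ]
scene [[391.3207871    0.         310.93102738]
 [  0.         391.3207871  198.89981735]
 [  0.           0.           1.        ]] [-0.05598347  0.          0.          0.          0.        ] [ 2.24804061  1.01064224 -0.40255918] [-0.33159061 -0.29051626  1.50527114]
```

View pics/top0.png

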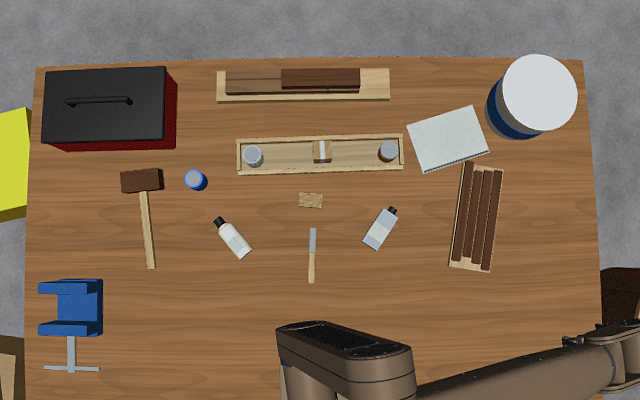

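View pics/scene0.png

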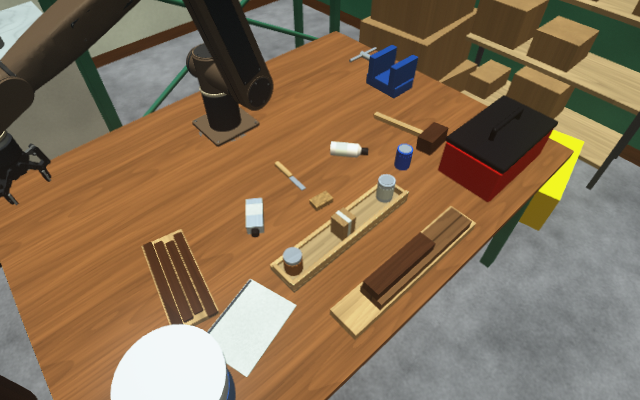

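The top view shows the bottle from its base (244,254) to its cap (217,220). The tin runs from base (373,245) to cap (393,210). The lane corners are near (237,140), (402,134), (404,170) and (238,175), with the can at (252,156), carton (322,152) and jar (389,150). I'll zoom in for finer pixels.

```bash
cat > h.py <<'E'
import numpy as np, cv2
from scipy.spatial.transform import Rotation as R
from plant import telemetry, vision, ctrl
def rays(d, px, Rt=None):
    """pixel -> (origin, directions) in world; Rt = (R world<-cam, origin) or from rvec"""
    u=cv2.undistortPoints(np.array(px,float).reshape(-1,1,2),d["K"],d["D"]).reshape(-1,2)
    v=np.c_[u,np.ones(len(u))]
    if Rt is None:
        Rm=cv2.Rodrigues(d["rvec"])[0]; return -Rm.T@d["tvec"].ravel(), v@Rm
    return Rt[1], v@Rt[0].T
def atz(d,px,z,Rt=None):
    o,v=rays(d,px,Rt); z=np.broadcast_to(z,len(v)); return o+v*((z-o[2])/v[:,2])[:,None]
def wrist():
    s=telemetry.get_state(); d=vision.read_camera("wrist"); Rw=R.from_quat(s["tcp_rot"]).as_matrix()
    T=d["T_tool_cam"]; return d,(Rw@T[:3,:3], s["eef_pos"]+Rw@T[:3,3]),s
def move(pt,Rt):
    """tool-frame shift cm & rotvec deg to TCP world pose"""
    s=telemetry.get_state(); R0=R.from_quat(s["tcp_rot"])
    return (R0.inv().apply(np.array(pt)-s["eef_pos"])*100).round(2), np.degrees((R0.inv()*Rt).as_rotvec()).round(2)
E
python3 - <<'E'
from h import *
d=vision.read_camera("top"); im=d["color"]
c=cv2.resize(im[125:290,185:415],None,fx=3.4,fy=3.4,interpolation=cv2.INTER_CUBIC); cv2.imwrite("pics/top1.png",c); print(c.shape)
n=lambda *a:print(atz(d,*a).round(3).tolist())
n([(237,140),(402,134),(404,170),(238,175)],[.042,.042,.024,.024])
n([(244,254),(217,220),(373,245),(393,210)],[.024,.024,.036,.018])
n([(252,156),(322,150),(389,150)],[.0885,.083,.077])
print(vision.read_camera("wrist")["T_tool_cam"].round(3))
E
```

```text
(561, 782, 3)
[[0.714, 0.208, 0.042], [0.725, -0.257, 0.042], [0.625, -0.262, 0.024], [0.617, 0.207, 0.024]]
[[0.396, 0.191, 0.024], [0.491, 0.266, 0.024], [0.415, -0.167, 0.036], [0.512, -0.228, 0.018]]
[[0.659, 0.16, 0.089], [0.673, -0.029, 0.083], [0.672, -0.213, 0.077]]
[[ 0.001 -0.961 -0.278  0.07 ]
 [ 1.     0.001  0.     0.   ]
 [ 0.    -0.278  0.961 -0.141]
 [ 0.     0.     0.     1.   ]]
```

View pics/top1.png

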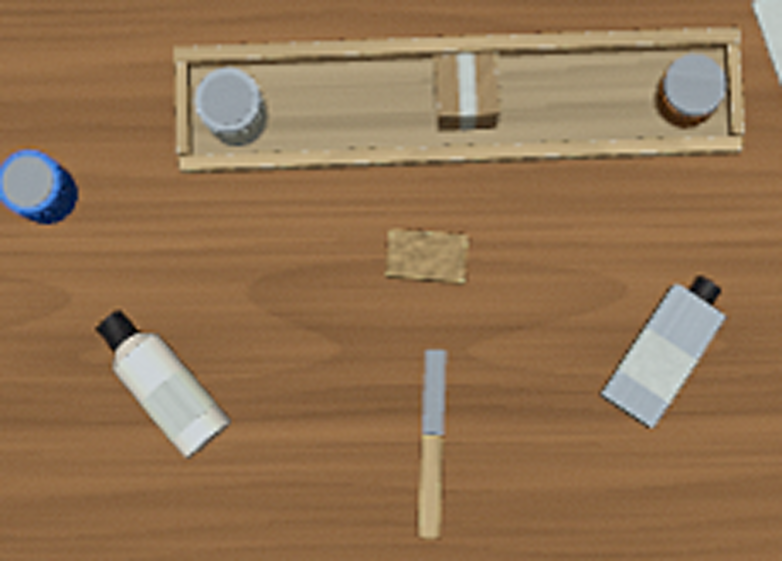

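The crop (scale 3.4, offset (185,125)) shows:
- **Bottle:** base edge (188,458)-(228,424), cap tip (97,328)-(122,311).
- **Tin:** top face (601,394), (652,427), (725,317), (674,285).
- **Lane:** outer corners (174,48), (741,28), (742,150), (180,171).
- **Container tops:** can (228,92), jar (695,83), carton (466,80).

Next I'll turn these into metres and start moving. The first moves also give joint/pose pairs for fitting the arm's kinematics.

Run:
```python
from h import *
d=vision.read_camera("top")
c=lambda L:[(185+(u+.5)/3.4-.5,125+(v+.5)/3.4-.5) for u,v in L]
P=lambda s,L,z:print(s,atz(d,c(L),z).round(4).tolist()) or atz(d,c(L),z)
p=P("lane",[(174,48),(741,28),(742,150),(180,171)],[.042,.042,.024,.024])
print("len",np.linalg.norm(p[1]-p[0]),np.linalg.norm(p[3]-p[2]),"wid",np.linalg.norm((p[0]-p[3])[:2]),np.linalg.norm((p[1]-p[2])[:2]),"ctr",p.mean(0),"yaw",np.degrees(np.arctan2(*(p[1]-p[0])[:2])))
b=P("bottle base,cap",[(208,441),(110,320)],[.024,.024]); print(np.linalg.norm(b[1]-b[0]),np.degrees(np.arctan2(*(b[1]-b[0])[1::-1])))
t=P("tin",[(601,394),(652,427),(725,317),(674,285)],.036); m=(t[:2].mean(0),t[2:].mean(0))
print(m,np.linalg.norm(m[1]-m[0]),np.linalg.norm(t[0]-t[1]),np.linalg.norm(t[2]-t[3]),np.degrees(np.arctan2(*(m[1]-m[0])[1::-1])))
P("can,carton,jar",[(228,92),(466,80),(695,83)],[.0885,.083,.077])
P("chisel",[(435,350),(430,538)],0.01);P("sander",[(387,230),(470,230),(468,282),(387,278)],.022)
```

```text
lane [[0.7175, 0.2113, 0.042], [0.7281, -0.2586, 0.042], [0.6284, -0.2587, 0.024], [0.6174, 0.2084, 0.024]]
len 0.46993371642746956 0.46726988907145117 wid 0.10013203531890202 0.09969296438868855 ctr [ 0.67285578 -0.02440915  0.033     ] yaw 178.6992641948614
bottle base,cap [[0.3946, 0.1855, 0.024], [0.4945, 0.2661, 0.024]]
0.1284212879717537 38.900847654882064
tin [[0.4278, -0.1348, 0.036], [0.4004, -0.1756, 0.036], [0.4887, -0.2379, 0.036], [0.5156, -0.1967, 0.036]]
(array([ 0.41409343, -0.1551971 ,  0.036     ]), array([ 0.50213772, -0.21728322,  0.036     ])) 0.10773338909954729 0.04921358922250262 0.04915563598811509 -35.190310390295856
can,carton,jar [[0.6704, 0.161, 0.0885], [0.6784, -0.0286, 0.083], [0.6749, -0.2131, 0.077]]
chisel [[0.4669, -0.0007, 0.01], [0.3128, 0.0056, 0.01]]
sander [[0.5659, 0.0374, 0.022], [0.5649, -0.0311, 0.022], [0.5218, -0.0287, 0.022], [0.5261, 0.0379, 0.022]]
```

Emit:
arm_command:
  series: [0, 0, -8, 0, 0, 0, 0, 0, 0, -8, 0, 0, 0, 0]

```text
time: 0.42
eef_pos: [0.1836, -0.6477, 0.3079]
tcp_rot: [0.991, 0.137, 0.0, -0.004]
contact_force: [-0.1, -1.1, 1.4]
opening: 0.998
finger_force: 0.0
```

Run:
```python
from h import *
s=telemetry.get_state()
for k in("time","qpos","eef_pos","tcp_rot"):print(k,s[k])
```

```text
time 0.4167
qpos [-1.44506924e+00  2.42056637e-01  1.49163050e+00  4.15288924e-05
  1.41652543e+00 -1.49973489e-01]
eef_pos [ 0.18357975 -0.64771131  0.30792406]
tcp_rot [ 9.90504936e-01  1.37409588e-01  7.27514090e-05 -4.30937603e-03]
```

Emit:
arm_command:
  series: [40, -36.3, 0, 0, 0, 51, 0, 40, -36.3, 0, 0, 0, 51, 0, 40, -36.3, 0, 0, 0, 51, 0, 40, -36.3, 0, 0, 0, 51, 0, 40, -36.3, 0, 0, 0, 51, 0, 40, -36.3, 0, 0, 0, 51, 0, 40, -36.3, 0, 0, 0, 51, 0, 40, -36.3, 0, 0, 0, 51, 0, 40, -36.3, 0, 0, 0, 51, 0, 40, -36.3, 0, 0, 0, 51, 0]

```text
time: 1.25
eef_pos: [0.4033, -0.297, 0.3114]
tcp_rot: [0.953, -0.303, 0.0, 0.0]
contact_force: [0.8, -0.7, -0.0]
opening: 1.004
finger_force: 0.0
```

Run:
```python
from h import *
s=telemetry.get_state()
for k in("time","qpos","eef_pos","tcp_rot"):print(k,s[k].tolist() if k!="time" else s[k])
print(R.from_quat(s["tcp_rot"]).as_matrix().round(3))
```

```text
time 1.25
qpos [-0.8376617581059916, -0.15950105908466944, 1.8998834531094548, 0.0001478164717996574, 1.4006817577150883, 1.3479805608928985]
eef_pos [0.40330271817324603, -0.296995494273163, 0.31144907060466187]
tcp_rot [0.953112727787814, -0.30261535485492513, 0.0002648060920639318, 7.07999546460818e-05]
[[ 0.817 -0.577  0.   ]
 [-0.577 -0.817 -0.   ]
 [ 0.001 -0.    -1.   ]]
```

Emit:
arm_command:
  series: [-0.7, -12.6, 6, 20, -20, 0, 0, -0.7, -12.6, 6, 20, -20, 0, 0, -0.7, -12.6, 6, 20, -20, 0, 0, -0.7, -12.6, 6, 20, -20, 0, 0, -0.7, -12.6, 6, 20, -20, 0, 0, -0.7, -12.6, 6, 20, -20, 0, 0]

```text
time: 1.75
eef_pos: [0.4693, -0.1921, 0.2499]
tcp_rot: [0.924, -0.293, -0.114, -0.216]
contact_force: [0.2, 0.6, 0.5]
opening: 1.0
finger_force: 0.0
```

```bash
cat > kin.py <<'E'
import numpy as np
from scipy.spatial.transform import Rotation as R
from scipy.optimize import least_squares
rx=lambda t:R.from_rotvec([t,0,0]);ry=lambda t:R.from_rotvec([0,t,0]);rz=lambda t:R.from_rotvec([0,0,t])
def fk(q,p,s4=1,s6=1):
    # zero pose: everything along +z ; tool x/y set by final offset
    d1,L1,L2,L3,y0,yt,a=p
    A=rz(q[0]); B=A*ry(q[1]); C=B*ry(q[2]); D=C*rz(s4*q[3]); E=D*ry(q[4]); F=E*rz(s6*q[5])
    t=np.array([0,0,d1])+A.apply([0,y0,0])+B.apply([0,0,L1])+C.apply([a,0,L2])+D.apply([0,yt,0])+E.apply([0,0,L3])
    return t,F
E
python3 - <<'E'
from h import *; import kin
s=telemetry.get_state()
S=[([-1.44503496e+00,2.87208980e-01,1.57814182e+00,-8e-07,1.27861110e+00,-1.50007495e-01],[0.18373521,-0.6488421,0.22993735],[9.90508282e-01,1.37447953e-01,1.4e-05,-1.18453643e-03]),
([-1.44506924e+00,2.42056637e-01,1.49163050e+00,4e-05,1.41652543e+00,-1.49973489e-01],[0.18357975,-0.64771131,0.30792406],[.990504936,.137409588,7e-5,-4.309e-3]),
([-0.8376617581059916,-0.15950105908466944,1.8998834531094548,0.0001478,1.4006817577150883,1.3479805608928985],[0.40330271817324603,-0.296995494273163,0.31144907060466187],[0.953112727787814,-0.30261535485492513,0.00026480,7.08e-05]),
(s["qpos"],s["eef_pos"],s["tcp_rot"])]
print(s["time"],s["qpos"].tolist(),s["eef_pos"].tolist(),s["tcp_rot"].tolist())
for s4 in(1,-1):
  for s6 in(1,-1):
    def f(p):return np.concatenate([kin.fk(q,p,s4,s6)[0]-e for q,e,_ in S]+[.01*np.array(p[4:])*.01])
    r=kin.least_squares(f,[.4,.45,.45,.25,.1,0,0])
    off=[(kin.fk(q,r.x,s4,s6)[1].inv()*R.from_quat(o)).as_rotvec().round(3).tolist() for q,_,o in S]
    print(s4,s6,r.x.round(4),abs(r.fun).max(),off)
E
```

```text
1.75 [-0.7369513846416655, 0.08609692870300263, 1.8283200220981113, 0.2945668699620012, 1.6274623462432365, 1.4052689411672812] [0.469339804401851, -0.1920946936084622, 0.2498903407169463] [0.9242142342241692, -0.2933568209525765, -0.113635383631655, -0.21646437222997508]
1 1 [0.2403 0.443  0.5725 0.2493 0.1009 0.     0.0206] 1.0090004277462112e-05 [[-0.0, 0.0, 1.571], [0.0, -0.0, 1.571], [0.0, 0.0, 1.571], [0.0, 0.0, 1.571]]
1 -1 [0.2403 0.443  0.5725 0.2493 0.1009 0.     0.0206] 1.0090004277462112e-05 [[-0.0, 0.0, 1.271], [0.0, -0.0, 1.271], [-0.0, -0.0, -2.016], [0.0, 0.0, -1.902]]
-1 1 [ 0.3947  0.5379  0.6623 -0.0453  0.1887 -0.0738  0.5544] 0.051664718486811756 [[0.0, -0.0, 1.571], [-0.0, 0.0, 1.571], [0.0, 0.0, 1.571], [0.377, 0.528, 1.488]]
-1 -1 [ 0.3947  0.5379  0.6623 -0.0453  0.1887 -0.0738  0.5544] 0.051664718486811756 [[0.0, -0.0, 1.271], [-0.0, 0.0, 1.271], [0.0, -0.0, -2.016], [0.487, -0.487, -1.872]]
```

```bash
cat >> kin.py <<'E'
P=[.2403,.443,.5725,.2493,.1009,0,.0206]
LO=np.array([-2.77,-.9,.21,-1.53,.24,-2.84]);HI=np.array([2.77,2.22,2.48,4.67,2.81,2.84])
def FK(q):
    t,F=fk(q,P); return t,F*rz(np.pi/2)
def ik(t,Ro,seed):
    def f(q):
        a,b=FK(q); return np.r_[(a-t)*5,(b.inv()*Ro).as_rotvec()]
    r=least_squares(f,np.clip(seed,LO+.01,HI-.01),bounds=(LO,HI)); return r.x,np.abs(r.fun).max()
def ori(head,tilt):
    """tool z at heading head (deg), tilt deg below horizontal; tool x upward side; tilt=90 -> down with x along head"""
    h=np.radians(head);f=np.radians(tilt)
    z=np.array([np.cos(h)*np.cos(f),np.sin(h)*np.cos(f),-np.sin(f)]); y=np.array([np.sin(h),-np.cos(h),0]); x=np.cross(y,z)
    return R.from_matrix(np.c_[x,y,z])
def gp(t,Ro,off=.019): return np.array(t)+Ro.apply([0,0,off])  # TCP from grasp point
E
python3 - <<'E'
from kin import *
def show(n,g,Ro):
    best={}
    for s4 in(-1,0,1,2,3,4):
      for s6 in(-2,0,2):
        q,e=ik(gp(g,Ro),Ro,[np.arctan2(g[1],g[0])-.15,.3,1.9,s4,1.0,s6])
        if e<1e-4: best[tuple(q.round(2))]=1
    for b in best: print(n,b)
for y in(.066,-.12):
  for tilt in(10,30,45):
    for h in(-30,0,30): show(("place",y,tilt,h),[.672,y,.082],ori(h,tilt))
for tilt in(90,120,135):
    show(("tin",tilt),[.471,-.196,.024],ori(-35.2,tilt)); show(("bot",tilt),[.447,.228,.024],ori(38.9,tilt))
E
```

```text
('place', 0.066, 10, -30) (np.float64(0.16), np.float64(0.52), np.float64(2.08), np.float64(3.98), np.float64(1.0), np.float64(-1.97))
('place', 0.066, 10, 0) (np.float64(-0.08), np.float64(0.45), np.float64(2.21), np.float64(3.04), np.float64(0.92), np.float64(-1.52))
('place', 0.066, 10, 30) (np.float64(-0.31), np.float64(0.49), np.float64(2.15), np.float64(2.16), np.float64(1.08), np.float64(-1.15))
('place', 0.066, 30, -30) (np.float64(0.13), np.float64(0.39), np.float64(2.06), np.float64(4.33), np.float64(0.6), np.float64(-2.32))
('place', 0.066, 30, 0) (np.float64(-0.07), np.float64(0.3), np.float64(2.18), np.float64(2.97), np.float64(0.39), np.float64(-1.45))
('place', 0.066, 30, 30) (np.float64(-0.27), np.float64(0.34), np.float64(2.12), np.float64(1.83), np.float64(0.69), np.float64(-0.8))
('place', 0.066, 45, 30) (np.float64(-0.22), np.float64(0.3), np.float64(2.06), np.float64(1.3), np.float64(0.52), np.float64(-0.27))
('place', -0.12, 10, -30) (np.float64(-0.23), np.float64(0.48), np.float64(2.15), np.float64(3.51), np.float64(0.92), np.float64(-1.75))
('place', -0.12, 10
[... 956 characters left out ...]
, np.float64(0.24), np.float64(2.11), np.float64(-0.0), np.float64(0.79), np.float64(1.59))
('bot', 90) (np.float64(0.27), np.float64(0.23), np.float64(2.13), np.float64(-0.0), np.float64(0.79), np.float64(1.16))
('tin', 120) (np.float64(-0.6), np.float64(0.5), np.float64(1.83), np.float64(0.01), np.float64(1.34), np.float64(1.58))
('bot', 120) (np.float64(0.35), np.float64(0.48), np.float64(1.85), np.float64(-0.17), np.float64(1.31), np.float64(1.32))
('tin', 135) (np.float64(-0.6), np.float64(0.63), np.float64(1.7), np.float64(0.01), np.float64(1.59), np.float64(1.58))
('bot', 135) (np.float64(0.37), np.float64(0.62), np.float64(1.72), np.float64(-0.22), np.float64(1.56), np.float64(1.35))
```

Run:
```python
from h import *; from kin import ori,gp
Ro=ori(-35.2,120); g=[.4687,-.1937,.027]
for b in(.09,0): print(move(gp(g,Ro,.019-b),Ro))
```

```text
(array([ 8.8 ,  5.32, 12.95]), array([-19.16,  -9.58,   5.11]))
(array([ 7.2 ,  8.19, 21.32]), array([-19.16,  -9.58,   5.11]))
```

Emit:
arm_command:
  series: [8.8, 5.3, 12.95, -19.2, -9.6, 5.1, 0, 8.8, 5.3, 12.95, -19.2, -9.6, 5.1, 0, 8.8, 5.3, 12.95, -19.2, -9.6, 5.1, 0, 8.8, 5.3, 12.95, -19.2, -9.6, 5.1, 0, 8.8, 5.3, 12.95, -19.2, -9.6, 5.1, 0, 8.8, 5.3, 12.95, -19.2, -9.6, 5.1, 0]

```text
time: 2.25
eef_pos: [0.4974, -0.2135, 0.0892]
tcp_rot: [0.921, -0.292, -0.248, -0.079]
contact_force: [-0.5, -0.2, 0.8]
opening: 0.998
finger_force: 0.0
```

Run:
```python
from h import *; from kin import ori,gp
Ro=ori(-35.2,120); g=[.4687,-.1937,.027]
print(move(gp(g,Ro),Ro))
d,Rt,s=wrist(); cv2.imwrite("pics/w1.png",d["color"])
# project predicted tin outline corners
ax=np.array([.8171,-.5764,0]);n=np.array([.5764,.8171,0]);c=np.array([.4581,-.1862,.036])
for a,b in((-55,-25),(-55,25),(55,25),(55,-25)):
    X=Rt[0].T@(c+ax*a/1e3+n*b/1e3-Rt[1]); print((a,b),cv2.projectPoints(X.reshape(1,3),np.zeros(3),np.zeros(3),d["K"],d["D"])[0].ravel().round(0))
```

```text
(array([0.11, 0.04, 9.02]), array([-0.01,  0.11,  0.03]))
(-55, -25) [353. 269.]
(-55, 25) [294. 269.]
(55, 25) [282. 173.]
(55, -25) [365. 173.]
```

View pics/w1.png

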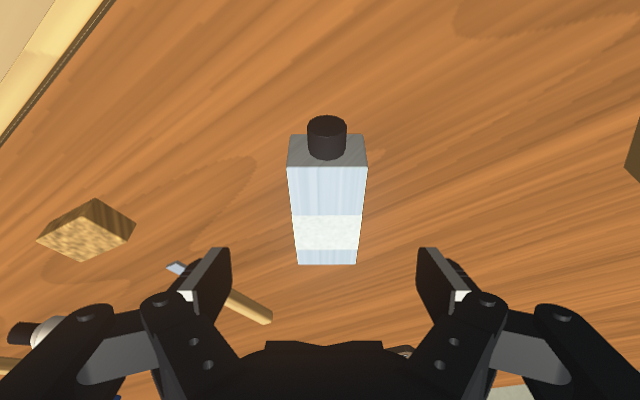

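The wrist view shows the tin centred between the fingers. Its base corners are at (297,265) and (355,265) and its shoulder at (287,166) and (368,166), a few mm from what I predicted. I'll descend and grip.

Emit:
arm_command:
  series: [0.35, 0.2, 4, 0, 0, 0, 0, 0.35, 0.2, 7.5, 0, 0, 0, 0, 0.35, 0.2, 8.9, 0, 0, 0, 0, 0.35, 0.2, 8.9, 0, 0, 0, 0, 0.35, 0.2, 8.9, 0, 0, 0, 1, 0.35, 0.2, 8.9, 0, 0, 0, 1, 0.35, 0.2, 8.9, 0, 0, 0, 1, 0.35, 0.2, 8.9, 0, 0, 0, 1, 0.35, 0.2, 8.9, 0, 0, 0, 1, 0.35, 0.2, 8.9, 0, 0, 0, 1]
  force: 60

```text
time: 3.13
eef_pos: [0.4665, -0.1939, 0.0147]
tcp_rot: [0.922, -0.292, -0.243, -0.077]
contact_force: [0.7, -2.2, 6.5]
opening: 0.574
finger_force: 65.2
```

```bash
cat > plan.py <<'E'
from h import *; import kin; from kin import *
def plan(obj_axis_world, s, place_xy, head, lift, pre, H, rad, zoff):
    """from current gripped pose: lift, joint-interpolate to pre-place; prints rows' path data"""
    st=telemetry.get_state(); q0=st["qpos"]; t0=st["eef_pos"]; R0=R.from_quat(st["tcp_rot"])
    ax=R0.inv().apply(obj_axis_world)            # object axis in tool frame
    qa,e=ik(t0+[0,0,lift],R0,q0); print("lift",qa.round(2),e)
    tilt=np.degrees(np.arctan2(ax[0],-ax[2])); tilt=90-tilt; print("tilt",tilt)
    Rp=ori(head,tilt); print("axis final",Rp.apply(ax).round(3))
    h=np.radians(head); g=np.r_[np.array(place_xy)-zoff*np.array([np.cos(h),np.sin(h)]),.012+s]
    tp=gp(g,Rp); print("place TCP",tp.round(4))
    best=None
    for s4 in(1,2,3):
        qb,e=ik(tp+[0,0,pre],Rp,[np.arctan2(tp[1],tp[0])-.15,.3,2.1,s4,.6,-1])
        if e<1e-4: best=qb
    qb=best; qc,e=ik(tp,Rp,qb); print("pre",qb.round(2),"place",qc.round(2),e)
    for u in np.linspace(0,1,11):
        t,F=FK(qa+(qb-qa)*u); gpnt=t-F.apply([0,0,.019])
        A=F.apply(ax); b=gpnt-A*s; c=gpnt+A*(H-s); w=t-F.apply([0,0,.2493])
        print(round(u,1),"tcp",t.round(3),"minz",round(min(b[2],c[2])-rad,3),"base",b.round(2),"cap",c.round(2),"turn",round(np.degrees((R0.inv()*F).magnitude())))
    return qa,qb,qc
E
python3 - <<'E'
from plan import *
plan([.8171,-.5764,0],.074,[.6743,-.120],10,.15,.06,.128,.03,.013)
E
```

```text
lift [-0.6   0.28  1.78  0.01  1.6   1.58] 3.0565754788325345e-10
tilt 29.514808020565454
axis final [ 0. -0.  1.]
place TCP [ 0.6778 -0.1194  0.0766]
pre [-0.53  0.19  2.15  1.76  0.61 -0.64] place [-0.53  0.32  2.15  1.93  0.65 -0.84] 2.9816704660845517e-11
0.0 tcp [ 0.466 -0.194  0.165] minz 0.151 base [ 0.41 -0.16  0.18] cap [ 0.52 -0.23  0.18] turn 0
0.1 tcp [ 0.496 -0.158  0.147] minz 0.127 base [ 0.44 -0.13  0.16] cap [ 0.55 -0.19  0.17] turn 17
0.2 tcp [ 0.528 -0.126  0.137] minz 0.105 base [ 0.47 -0.1   0.14] cap [ 0.58 -0.16  0.17] turn 32
0.3 tcp [ 0.56  -0.099  0.133] minz 0.088 base [ 0.5  -0.08  0.12] cap [ 0.6  -0.13  0.17] turn 46
0.4 tcp [ 0.591 -0.08   0.134] minz 0.076 base [ 0.53 -0.06  0.11] cap [ 0.63 -0.11  0.18] turn 59
0.5 tcp [ 0.619 -0.07   0.138] minz 0.068 base [ 0.57 -0.05  0.1 ] cap [ 0.64 -0.1   0.19] turn 70
0.6 tcp [ 0.644 -0.067  0.142] minz 0.063 base [ 0.6  -0.05  0.09] cap [ 0.66 -0.1   0.2 ] turn 80
0.7 tcp [ 0.663 -0.072  0.146] minz 0.06 base [ 0.63 -0.06  0.09] cap [ 0.67 -0.1   0.21] turn 87
0.8 tcp [ 0.676 -0.084  0.147] minz 0.056 base [ 0.65 -0.08  0.09] cap [ 0.67 -0.1   0.21] turn 93
0.9 tcp [ 0.681 -0.1    0.145] minz 0.051 base [ 0.66 -0.1   0.08] cap [ 0.67 -0.11  0.21] turn 97
1.0 tcp [ 0.678 -0.119  0.137] minz 0.042 base [ 0.66 -0.12  0.07] cap [ 0.66 -0.12  0.2 ] turn 98
```

```bash
cat >> plan.py <<'E'
def rows(qs):
    """tool-frame rows (cm, deg) from current pose to FK of each q"""
    for q in qs:
        t,F=FK(q); a,b=move(t,F); print([*a.round(1).tolist(),*b.round(1).tolist()])
E
python3 - <<'E'
from plan import *
qa,qb,qc=plan([.8171,-.5764,0],.074,[.585,-.120],10,.17,.10,.128,.03,.013)
rows([qa]+[qa+(qb-qa)*u for u in np.arange(1,17)/16])
E
```

```text
lift [-0.6   0.25  1.77  0.01  1.64  1.58] 9.600438152790325e-10
tilt 29.514808020565454
axis final [ 0. -0.  1.]
place TCP [ 0.5885 -0.1194  0.0766]
pre [-0.65 -0.07  2.34  1.57  0.69 -0.49] place [-0.65  0.17  2.35  1.87  0.73 -0.88] 1.6653345369377348e-15
0.0 tcp [ 0.466 -0.194  0.185] minz 0.171 base [ 0.41 -0.16  0.2 ] cap [ 0.52 -0.23  0.2 ] turn 0
0.1 tcp [ 0.484 -0.162  0.171] minz 0.151 base [ 0.43 -0.13  0.18] cap [ 0.54 -0.2   0.19] turn 15
0.2 tcp [ 0.504 -0.133  0.163] minz 0.132 base [ 0.44 -0.11  0.16] cap [ 0.55 -0.17  0.19] turn 30
0.3 tcp [ 0.525 -0.11   0.16 ] minz 0.117 base [ 0.46 -0.09  0.15] cap [ 0.57 -0.14  0.2 ] turn 43
0.4 tcp [ 0.545 -0.092  0.161] minz 0.106 base [ 0.49 -0.07  0.14] cap [ 0.58 -0.12  0.21] turn 55
0.5 tcp [ 0.564 -0.081  0.165] minz 0.098 base [ 0.51 -0.06  0.13] cap [ 0.59 -0.11  0.22] turn 66
0.6 tcp [ 0.58  -0.077  0.171] minz 0.093 base [ 0.53 -0.06  0.12] cap [ 0.6  -0.1   0.23] turn 76
0.7 tcp [ 0.591 -0.08   0.176] minz 0.091 base [ 0.55 -0.07  0.12] cap [ 0.6  -0.1   0.24] turn 84
0.8 tcp [ 0.597 -0.089  0.179] minz 0.089 base [ 0
[... 215 characters left out ...]
cap [ 0.57 -0.12  0.24] turn 98
[-8.4, -0.0, -14.8, -0.0, -0.0, 0.0]
[-8.1, -2.3, -13.8, 5.6, 2.8, -7.4]
[-7.9, -4.5, -13.2, 10.7, 6.3, -14.4]
[-7.7, -6.7, -12.7, 15.5, 10.5, -20.8]
[-7.4, -8.8, -12.6, 19.7, 15.4, -26.7]
[-7.1, -10.6, -12.6, 23.4, 20.8, -32.0]
[-6.8, -12.3, -12.9, 26.3, 26.6, -36.7]
[-6.5, -13.7, -13.3, 28.6, 32.9, -40.8]
[-6.1, -14.9, -13.8, 30.1, 39.4, -44.1]
[-5.7, -15.7, -14.4, 30.8, 46.1, -46.8]
[-5.3, -16.3, -15.0, 30.6, 52.8, -48.8]
[-4.9, -16.5, -15.7, 29.6, 59.4, -50.1]
[-4.4, -16.4, -16.2, 27.8, 65.6, -50.8]
[-4.0, -16.0, -16.7, 25.1, 71.5, -50.8]
[-3.6, -15.3, -17.0, 21.8, 76.7, -50.4]
[-3.3, -14.3, -17.0, 17.8, 81.2, -49.4]
[-3.0, -13.1, -16.9, 13.3, 84.9, -48.1]
```

Emit:
arm_command:
  series: [-1.7, 0, -3, 0, 0, 0, 1, -3.7, 0, -6.5, 0, 0, 0, 1, -5.7, 0, -10, 0, 0, 0, 1, -7.6, 0, -13.4, 0, 0, 0, 1, -8.1, -2.3, -13.8, 5.6, 2.8, -7.4, 1, -8, -3.4, -13.5, 8.2, 4.5, -11, 1, -7.9, -4.5, -13.2, 10.7, 6.3, -14.4, 1, -7.7, -6.7, -12.7, 15.5, 10.5, -20.8, 1, -7.5, -8, -12.6, 17.5, 13, -24, 1, -7.4, -8.8, -12.6, 19.7, 15.4, -26.7, 1]

```text
time: 3.97
eef_pos: [0.5137, -0.1185, 0.158]
tcp_rot: [0.961, -0.116, -0.042, -0.248]
contact_force: [-1.2, -0.0, -2.5]
opening: 0.574
finger_force: 64.1
```

Run:
```python
from plan import *
s=telemetry.get_state(); print(s["qpos"].round(3),s["opening"],s["finger_force"],s["contact_force"])
q=s["qpos"]; Rp=ori(10,29.5148); 
qb,e=ik(np.array([.5885,-.1194,.1766]),Rp,[-.65,-.07,2.34,1.57,.69,-.49]);print(qb.round(3),e)
rows([q+(qb-q)*u for u in np.arange(1,11)/10])
```

```text
[-0.61   0.172  1.916  0.402  1.396  1.062] 0.5743999016415813 64.1091513633728 [-1.21029095 -0.0231985  -2.52578338]
[-0.648 -0.074  2.34   1.573  0.691 -0.49 ] 9.922618282587335e-16
[1.2, -1.7, 0.8, 3.7, 6.3, -6.8]
[2.4, -3.2, 1.2, 6.2, 13.1, -13.1]
[3.6, -4.4, 1.3, 7.5, 20.1, -18.6]
[4.7, -5.3, 1.2, 7.6, 27.3, -23.5]
[5.6, -5.8, 0.8, 6.6, 34.4, -27.5]
[6.4, -6.0, 0.3, 4.3, 41.1, -30.8]
[7.0, -5.7, -0.3, 0.9, 47.3, -33.4]
[7.3, -5.0, -0.9, -3.4, 52.7, -35.2]
[7.3, -4.0, -1.4, -8.5, 57.2, -36.2]
[7.0, -2.6, -1.8, -14.2, 60.6, -36.6]
```

Emit:
arm_command:
  series: [0.8, -1.1, 0.6, 2.5, 4.2, -4.6, 1, 1.6, -2.2, 1, 4.6, 8.5, -9, 1, 2.4, -3.2, 1.2, 6.2, 13.1, -13.1, 1, 3, -3.9, 1.3, 7, 16.6, -16, 1, 3.6, -4.4, 1.3, 7.5, 20.1, -18.6, 1, 4.2, -4.9, 1.3, 7.6, 23.7, -21, 1, 4.7, -5.3, 1.2, 7.6, 27.3, -23.5, 1, 5.2, -5.6, 1, 7.2, 30.8, -25.5, 1, 5.6, -5.8, 0.8, 6.6, 34.4, -27.5, 1, 6, -5.9, 0.6, 5.6, 37.8, -29.2, 1]

```text
time: 4.8
eef_pos: [0.5862, -0.0787, 0.1721]
tcp_rot: [0.909, 0.05, 0.336, -0.243]
contact_force: [0.1, -0.2, -3.5]
opening: 0.572
finger_force: 64.2
```

Run:
```python
from plan import *
s=telemetry.get_state(); print(s["qpos"].round(3),s["opening"],s["finger_force"],s["contact_force"])
q=s["qpos"]; Rp=ori(10,29.5148); 
qb,e=ik(np.array([.5885,-.1194,.1766]),Rp,[-.65,-.07,2.34,1.57,.69,-.49]);print(qb.round(3),e)
rows([q+(qb-q)*u for u in np.arange(1,7)/6])
```

```text
[-0.632  0.036  2.15   1.044  1.006  0.21 ] 0.5723656526100832 64.15909767150879 [ 0.14679763 -0.16779917 -3.46722912]
[-0.648 -0.074  2.34   1.573  0.691 -0.49 ] 9.922618282587335e-16
[0.6, 0.3, -0.0, -2.1, 4.2, -3.2]
[1.1, 0.7, -0.2, -4.8, 8.0, -6.2]
[1.3, 1.2, -0.5, -8.0, 11.3, -8.9]
[1.4, 1.9, -1.0, -11.6, 14.0, -11.3]
[1.2, 2.6, -1.5, -15.5, 16.0, -13.5]
[0.8, 3.4, -2.1, -19.6, 17.5, -15.4]
```

Emit:
arm_command:
  series: [0.6, 0.3, 0, -2.1, 4.2, -3.2, 1, 1.1, 0.7, -0.2, -4.8, 8, -6.2, 1, 1.3, 1.2, -0.5, -8, 11.3, -8.9, 1, 1.4, 1.9, -1, -11.6, 14, -11.3, 1, 1.2, 2.6, -1.5, -15.5, 16, -13.5, 1, 0.8, 3.4, -2.1, -19.6, 17.5, -15.4, 1, 0.8, 3.4, -2.1, -19.6, 17.5, -15.4, 1, 0.8, 3.4, -2.1, -19.6, 17.5, -15.4, 1, 0.8, 3.4, -2.1, -19.6, 17.5, -15.4, 1]

```text
time: 5.55
eef_pos: [0.5889, -0.1188, 0.1769]
tcp_rot: [0.861, 0.074, 0.501, -0.046]
contact_force: [-0.6, -1.1, -2.5]
opening: 0.575
finger_force: 64.3
```

Run:
```python
from plan import *
s=telemetry.get_state(); print(s["qpos"].round(3),s["eef_pos"],s["contact_force"])
Rp=ori(10,29.5148); 
for t in ([.6778,-.1194,.1366],[.6778,-.1194,.0866]): print(move(t,Rp))
for n in("scene","top","wrist"):
    d=vision.read_camera(n); im=d["color"]
    if n=="scene": A=cv2.resize(im[180:300,200:360],(640,480))
    if n=="top": T=cv2.resize(im[110:210,330:430],(400,400)) 
    if n=="wrist": W=im
c=np.zeros((600,800,3),np.uint8); c[:300,:400]=cv2.resize(A,(400,300)); c[:400,400:]=T; c[350:600,:400]=cv2.resize(W,(400,250)); cv2.imwrite("pics/m1.png",c)
```

```text
[-0.647 -0.074  2.338  1.566  0.692 -0.479] [ 0.58889535 -0.11879017  0.1769212 ] [-0.5880214  -1.12092248 -2.47102537]
(array([0.83, 1.63, 9.59]), array([-0.16,  0.13, -0.22]))
(array([-3.52,  1.65, 12.06]), array([-0.16,  0.13, -0.22]))
```

View pics/m1.png

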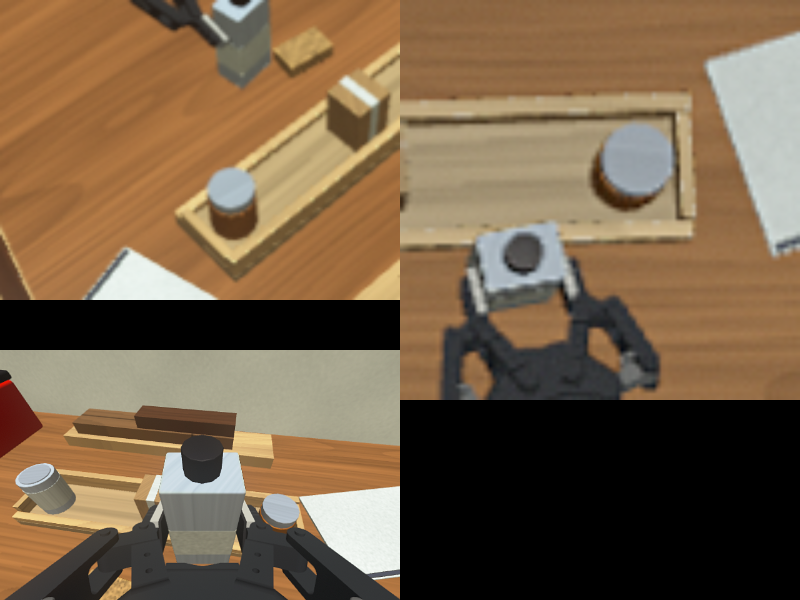

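The tin is upright and firmly held in front of the right gap, with the jar at (633,160) and the carton clear in the top crop. Moving it in and down.

Emit:
arm_command:
  series: [0.3, 0.5, 3, 0, 0, 0, 1, 0.6, 1.1, 6.4, 0, 0, 0, 1, 0.8, 1.6, 9.6, -0.2, 0.1, -0.2, 1, 0.8, 1.6, 9.6, -0.2, 0.1, -0.2, 1, -0.8, 1.6, 10.5, -0.2, 0.1, -0.2, 1, -2.4, 1.6, 11.4, -0.2, 0.1, -0.2, 1, -3.5, 1.6, 12.05, -0.2, 0.1, -0.2, 1, -3.5, 1.6, 12.05, -0.2, 0.1, -0.2, 1, -3.5, 1.6, 12.05, -0.2, 0.1, -0.2, 1]

```text
time: 6.45
eef_pos: [0.6768, -0.1187, 0.0851]
tcp_rot: [0.861, 0.074, 0.501, -0.044]
contact_force: [0.7, 0.4, -1.7]
opening: 0.57
finger_force: 64.2
```

Run:
```python
from plan import *
s=telemetry.get_state(); print(s["contact_force"],s["wrist_torque"])
d,Rt,s=wrist()
# candidate s: intersect pixel later; project predicted tin base front edge for s values & lane
print(move([.6778,-.1194,.0766],ori(10,29.5148)))
d=vision.read_camera("scene"); cv2.imwrite("pics/m2.png",cv2.resize(d["color"][170:290,240:400],(800,600),interpolation=cv2.INTER_CUBIC))
```

```text
[ 0.74436629  0.41709354 -1.72893146] [-0.15902249  0.68600086  0.024453  ]
(array([-0.84,  0.04,  0.52]), array([ 0.09,  0.02, -0.07]))
```

View pics/m2.png

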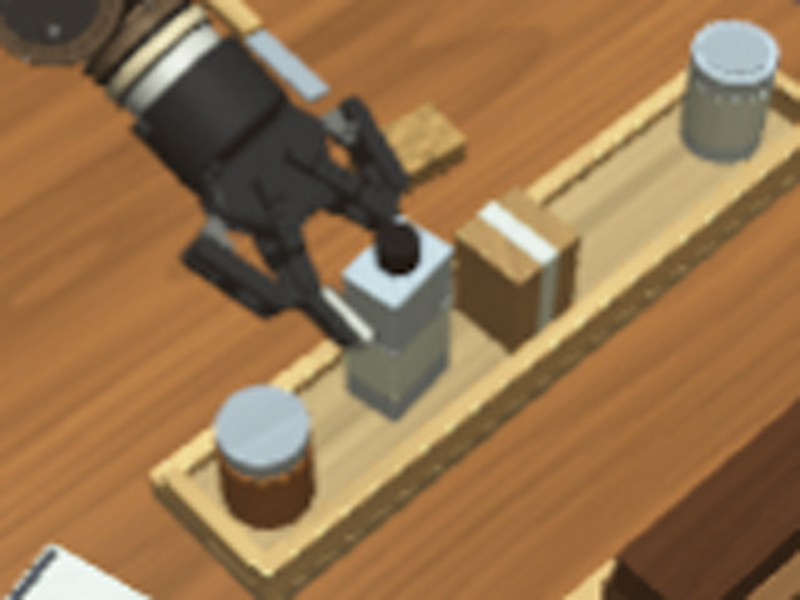

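The tin is just above the lane floor, its base at (395,410), well clear of the jar and carton. Lowering it in small steps while watching the force.

Emit:
arm_command:
  series: [-0.17, 0, 0.1, 0, 0, 0, 1, -0.35, 0, 0.2, 0, 0, 0, 1, -0.52, 0, 0.3, 0, 0, 0, 1, -0.52, 0, 0.3, 0, 0, 0, 1]

```text
time: 6.88
eef_pos: [0.6769, -0.1187, 0.0795]
tcp_rot: [0.861, 0.075, 0.501, -0.043]
contact_force: [-1.0, -0.4, -2.9]
opening: 0.571
finger_force: 64.2
```

Emit:
arm_command:
  series: [-0.13, 0, 0.07, 0, 0, 0, 1, -0.13, 0, 0.07, 0, 0, 0, 1]

```text
time: 7.05
eef_pos: [0.6768, -0.1187, 0.0779]
tcp_rot: [0.861, 0.074, 0.501, -0.044]
contact_force: [-0.5, 1.0, -2.5]
opening: 0.572
finger_force: 64.2
```

Emit:
arm_command:
  series: [-0.13, 0, 0.07, 0, 0, 0, 1, -0.13, 0, 0.07, 0, 0, 0, 1]

```text
time: 7.22
eef_pos: [0.6768, -0.1188, 0.0763]
tcp_rot: [0.861, 0.074, 0.501, -0.044]
contact_force: [-0.9, 0.8, -2.6]
opening: 0.571
finger_force: 64.2
```

Emit:
arm_command:
  series: [-0.13, 0, 0.07, 0, 0, 0, 1, -0.13, 0, 0.07, 0, 0, 0, 1]

```text
time: 7.38
eef_pos: [0.6773, -0.1188, 0.0758]
tcp_rot: [0.861, 0.074, 0.502, -0.044]
contact_force: [0.0, 0.0, -0.9]
opening: 0.571
finger_force: 64.3
```

Emit:
arm_command:
  series: [-0.13, 0, 0.07, 0, 0, 0, 1, -0.13, 0, 0.07, 0, 0, 0, 1]

```text
time: 7.55
eef_pos: [0.678, -0.1189, 0.0757]
tcp_rot: [0.86, 0.075, 0.503, -0.044]
contact_force: [-2.6, 1.5, 4.7]
opening: 0.571
finger_force: 65.0
```

Emit:
arm_command:
  series: [-0.13, 0, 0.07, 0, 0, 0, 1, -0.13, 0, 0.07, 0, 0, 0, 1]

```text
time: 7.72
eef_pos: [0.6787, -0.1189, 0.0758]
tcp_rot: [0.859, 0.075, 0.505, -0.044]
contact_force: [-4.8, 0.8, 8.3]
opening: 0.576
finger_force: 65.4
```

Contact came at TCP z 0.0758. I'll relieve the press, then open part-way.

Emit:
arm_command:
  series: [0.26, 0, -0.15, 0, 0, 0, 1, 0.26, 0, -0.15, 0, 0, 0, 1, 0.26, 0, -0.15, 0, 0, 0, 0.4, 0.26, 0, -0.15, 0, 0, 0, 0.35, 0.26, 0, -0.15, 0, 0, 0, 0.3, 0.26, 0, -0.15, 0, 0, 0, 0.25, 0.26, 0, -0.15, 0, 0, 0, 0.2, 0.26, 0, -0.15, 0, 0, 0, 0.2, 0.26, 0, -0.15, 0, 0, 0, 0.2]

```text
time: 8.47
eef_pos: [0.6768, -0.1188, 0.0751]
tcp_rot: [0.861, 0.074, 0.501, -0.044]
contact_force: [0.3, 0.1, -0.7]
opening: 0.802
finger_force: 0.0
```

Run:
```python
from plan import *
s=telemetry.get_state(); print(s["qpos"].round(3),s["contact_force"],s["eef_pos"],s["opening"])
Rp=ori(10,29.5)
z=Rp.apply([0,0,1])
d=vision.read_camera("scene"); cv2.imwrite("pics/m3.png",cv2.resize(d["color"][170:290,240:400],(640,480),interpolation=cv2.INTER_CUBIC))
```

```text
[-0.533  0.322  2.152  1.933  0.647 -0.842] [ 0.3413972   0.09384818 -0.71525208] [ 0.67680037 -0.11876796  0.07510899] 0.8016408342737903
```

View pics/m3.png

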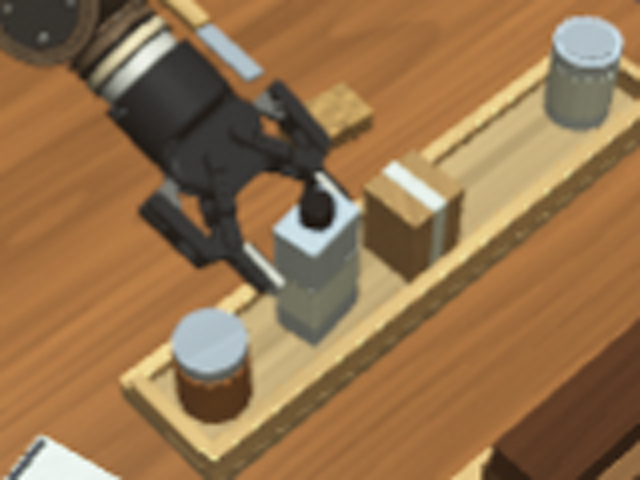

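The tin stands at (317,290) with the fingers clear on both sides. Backing out.

Emit:
arm_command:
  series: [0, 0, -2, 0, 0, 0, 0.2, 0, 0, -5, 0, 0, 0, 0.2, 0, 0, -8.5, 0, 0, 0, 0.2, 0, 0, -12, 0, 0, 0, 0.2, 3, 0, -15, 0, 0, 0, 0.2, 3, 0, -15, 0, 0, 0, 0]

```text
time: 9.02
eef_pos: [0.5638, -0.1409, 0.1841]
tcp_rot: [0.858, 0.076, 0.506, -0.039]
contact_force: [1.3, 0.5, 1.7]
opening: 0.92
finger_force: 0.0
```

Run:
```python
from plan import *
s=telemetry.get_state(); q=s["qpos"]; print(q.round(3))
Ro=ori(38.9,120); g=np.array([.4485,.2289,.027]); t=gp(g,Ro,.019-.12)+[0,0,.03]
qb,e=ik(t,Ro,[.35,.4,1.85,-.17,1.3,1.3]); print(t.round(3),qb.round(3),e)
for u in np.linspace(0,1,8):
    a,F=FK(q+(qb-q)*u); print(a.round(3),(R.from_quat(s["tcp_rot"]).inv()*F).magnitude()*57.3, (a-F.apply([0,0,.07])).round(2))
rows([q+(qb-q)*u for u in np.arange(1,21)/20])
```

```text
[-0.73  -0.126  2.373  1.518  0.753 -0.483]
[0.488 0.261 0.144] [ 0.375  0.401  1.66  -0.15   1.584  1.304] 6.539323318954792e-10
[ 0.564 -0.141  0.184] 9.101991199542685e-15 [ 0.5  -0.15  0.22]
[ 0.587 -0.041  0.179] 18.10215440009348 [ 0.54 -0.07  0.22]
[0.583 0.05  0.167] 35.67560081590768 [0.55 0.01 0.21]
[0.561 0.123 0.152] 52.10736897585476 [0.55 0.08 0.21]
[0.531 0.175 0.138] 66.77402196940656 [0.54 0.14 0.2 ]
[0.506 0.209 0.13 ] 79.06311389022616 [0.53 0.19 0.19]
[0.491 0.234 0.131] 88.41908189758264 [0.52 0.23 0.2 ]
[0.488 0.261 0.144] 94.41675274453638 [0.52 0.28 0.21]
[0.8, -3.3, 1.5, 6.1, -1.7, -0.2]
[1.3, -6.6, 2.8, 12.0, -4.1, -0.5]
[1.6, -10.0, 3.8, 17.6, -7.0, -0.8]
[1.6, -13.2, 4.6, 22.9, -10.6, -1.1]
[1.4, -16.4, 5.0, 27.7, -14.7, -1.5]
[1.0, -19.4, 5.3, 31.9, -19.3, -2.1]
[0.4, -22.2, 5.4, 35.6, -24.4, -2.8]
[-0.2, -24.8, 5.2, 38.6, -29.8, -3.8]
[-0.9, -27.1, 5.0, 40.9, -35.6, -4.9]
[-1.7, -29.2, 4.6, 42.4, -41.6, -6.3]
[-2.4, -31.0, 4.2, 43.0, -47.7, -7.9]
[-3.1, -32.6, 3.7, 42.8, -53.8, -9.8]
[-3.7, -34.0, 3.3, 41.6, -59.9, -11.8]
[-4.2, -35.2, 2.8, 39.5, -65.7, -14.2]
[-4.6, -36.3, 2.4, 36.5, -71.2, -16.7]
[-4.7, -37.2, 2.0, 32.6, -76.1, -19.4]
[-4.7, -38.1, 1.7, 27.8, -80.5, -22.3]
[-4.5, -39.0, 1.5, 22.3, -84.1, -25.2]
[-4.1, -39.9, 1.3, 16.0, -86.9, -28.1]
[-3.5, -40.9, 1.2, 9.2, -88.7, -31.0]
```

Emit:
arm_command:
  series: [0.8, -3.3, 1.5, 6.1, -1.7, -0.2, 0, 1.3, -6.6, 2.8, 12, -4.1, -0.5, 0, 1.6, -10, 3.8, 17.6, -7, -0.8, 0, 1.6, -13.2, 4.6, 22.9, -10.6, -1.1, 0, 1.4, -16.4, 5, 27.7, -14.7, -1.5, 0, 1, -19.4, 5.3, 31.9, -19.3, -2.1, 0, 0.4, -22.2, 5.4, 35.6, -24.4, -2.8, 0, -0.2, -24.8, 5.2, 38.6, -29.8, -3.8, 0, -0.9, -27.1, 5, 40.9, -35.6, -4.9, 0, -1.7, -29.2, 4.6, 42.4, -41.6, -6.3, 0]

```text
time: 9.85
eef_pos: [0.5439, 0.1552, 0.1381]
tcp_rot: [0.901, 0.303, 0.11, -0.29]
contact_force: [0.1, 0.4, -0.2]
opening: 1.0
finger_force: 0.0
```

Run:
```python
from plan import *
s=telemetry.get_state(); q=s["qpos"]; print(q.round(3))
qb=np.array([.375,.401,1.66,-.15,1.584,1.304])
rows([q+(qb-q)*u for u in np.arange(1,10)/9])
```

```text
[-0.173  0.151  2.016  0.686  1.171  0.41 ]
[-0.2, -1.7, 1.4, 0.9, -6.8, 0.5]
[-0.5, -3.2, 2.6, 0.7, -13.8, 1.1]
[-0.7, -4.5, 3.5, -0.4, -20.6, 1.7]
[-0.9, -5.6, 4.2, -2.6, -27.2, 2.4]
[-1.0, -6.7, 4.8, -5.8, -33.6, 3.1]
[-0.8, -7.6, 5.1, -9.9, -39.4, 3.8]
[-0.5, -8.6, 5.4, -15.0, -44.6, 4.5]
[0.1, -9.5, 5.5, -21.0, -49.1, 5.1]
[0.9, -10.5, 5.5, -27.9, -52.7, 5.7]
```

Emit:
arm_command:
  series: [-0.2, -1.7, 1.4, 0.9, -6.8, 0.5, 0, -0.5, -3.2, 2.6, 0.7, -13.8, 1.1, 0, -0.7, -4.5, 3.5, -0.4, -20.6, 1.7, 0, -0.9, -5.6, 4.2, -2.6, -27.2, 2.4, 0, -1, -6.7, 4.8, -5.8, -33.6, 3.1, 0, -0.8, -7.6, 5.1, -9.9, -39.4, 3.8, 0, -0.5, -8.6, 5.4, -15, -44.6, 4.5, 0, 0.1, -9.5, 5.5, -21, -49.1, 5.1, 0, 0.9, -10.5, 5.5, -27.9, -52.7, 5.7, 0, 0.9, -10.5, 5.5, -27.9, -52.7, 5.7, 0]

```text
time: 10.68
eef_pos: [0.4882, 0.2636, 0.1455]
tcp_rot: [0.911, 0.322, -0.241, 0.087]
contact_force: [-0.9, -0.0, -0.0]
opening: 0.997
finger_force: 0.0
```

Run:
```python
from h import *; from kin import ori,gp
Ro=ori(38.9,120); g=[.4485,.2289,.027]
print(move(gp(g,Ro),Ro))
d,Rt,s=wrist(); cv2.imwrite("pics/w2.png",d["color"])
c=np.array([.4446,.2258,.024]);ax=np.array([.7782,.628,0])
for a in(-65,65):
    X=Rt[0].T@(c+ax*a/1e3-Rt[1]); print(a,cv2.projectPoints(X.reshape(1,3),np.zeros(3),np.zeros(3),d["K"],d["D"])[0].ravel().round(0))
```

```text
(array([ 1.3 ,  0.14, 14.81]), array([ 0.24, -0.26,  0.01]))
-65 [325. 222.]
65 [325. 112.]
```

View pics/w2.png

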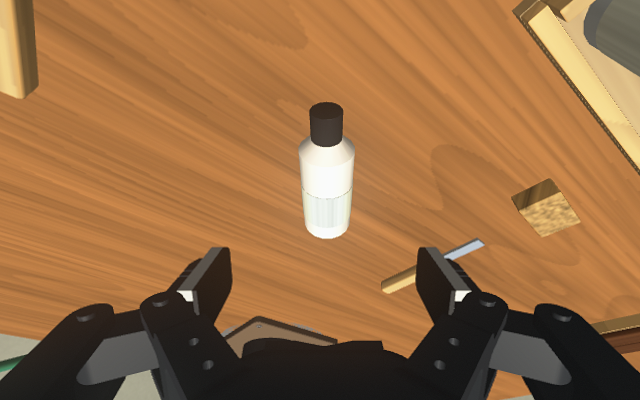

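The bottle is centred between the fingers at (326,170), with its cap tip at (326,111) as predicted. Descending to grip.

Emit:
arm_command:
  series: [0.4, 0.05, 4, 0.2, -0.2, 0, 0, 0.7, 0.1, 8, 0.2, -0.2, 0, 0, 1.1, 0.14, 12, 0.2, -0.2, 0, 0, 1.3, 0.14, 14.7, 0.2, -0.2, 0, 0, 1.3, 0.14, 14.7, 0.2, -0.2, 0, 0, 1.3, 0.14, 14.7, 0.2, -0.2, 0, 1, 1.3, 0.14, 14.7, 0.2, -0.2, 0, 1, 1.3, 0.14, 14.7, 0.2, -0.2, 0, 1, 1.3, 0.14, 14.7, 0.2, -0.2, 0, 1, 1.3, 0.14, 14.7, 0.2, -0.2, 0, 1]
  force: 60

```text
time: 11.57
eef_pos: [0.4444, 0.2207, 0.0134]
tcp_rot: [0.912, 0.32, -0.241, 0.085]
contact_force: [2.7, 1.0, 6.2]
opening: 0.54
finger_force: 62.0
```

Run:
```python
from plan import *
s=telemetry.get_state(); g=s["eef_pos"]-R.from_quat(s["tcp_rot"]).apply([0,0,.019]); ax=np.array([.7782,.628,0])
sg=.065+(g-[.4446,.2258,.024])@ax; print("grasp",g.round(4),"s",sg)
qa,qb,qc=plan(ax,sg,[.58,.066],20,.17,.10,.130,.03,g[2]-.024)
rows([qa]+[qa+(qb-qa)*u for u in np.arange(1,17)/16])
```

```text
grasp [0.4518 0.2265 0.0299] s 0.07102809342503619
lift [ 0.34  0.24  1.79 -0.16  1.61  1.27] 1.5916361076340198e-09
tilt 29.625613867644056
axis final [-0.002  0.004  1.   ]
place TCP [0.59   0.0696 0.0736]
pre [-0.28 -0.12  2.39  1.71  0.54 -0.51] place [-0.28  0.14  2.39  2.1   0.63 -0.97] 1.3600232051658168e-13
0.0 tcp [0.444 0.221 0.183] minz 0.17 base [0.4  0.18 0.2 ] cap [0.5  0.26 0.2 ] turn 0
0.1 tcp [0.44  0.236 0.163] minz 0.139 base [0.39 0.19 0.17] cap [0.49 0.27 0.19] turn 15
0.2 tcp [0.443 0.253 0.151] minz 0.115 base [0.4  0.21 0.15] cap [0.49 0.28 0.19] turn 29
0.3 tcp [0.455 0.267 0.147] minz 0.098 base [0.41 0.23 0.13] cap [0.5  0.29 0.19] turn 41
0.4 tcp [0.475 0.274 0.15 ] minz 0.089 base [0.43 0.24 0.12] cap [0.52 0.28 0.21] turn 53
0.5 tcp [0.501 0.27  0.157] minz 0.085 base [0.46 0.25 0.12] cap [0.53 0.27 0.22] turn 63
0.6 tcp [0.529 0.254 0.166] minz 0.086 base [0.49 0.24 0.12] cap [0.55 0.24 0.23] turn 72
0.7 tcp [0.556 0.224 0.174] minz 0.088 base [0.53 0.21 0.12] cap [0.57 0.21 0.24] turn 79
0.8 tcp [0.578 0.181 0.179] minz 0.09 base [0.55 0.17 0.12] cap [0.58 0.17 0.25] turn 85
0.9 tcp [0.59  0.128 0.18 ] minz 0.089 base [0.57 0.12 0.12] cap [0.58 0.12 0.25] turn 89
1.0 tcp [0.59  0.07  0.174] minz 0.082 base [0.57 0.06 0.11] cap [0.57 0.06 0.24] turn 91
[-8.4, 0.0, -14.8, -0.0, -0.0, 0.0]
[-7.5, -1.0, -13.7, 6.3, 5.3, -4.5]
[-6.4, -1.9, -13.1, 11.8, 11.3, -8.3]
[-5.4, -2.5, -12.9, 16.4, 18.1, -11.4]
[-4.3, -2.9, -13.1, 20.1, 25.4, -13.7]
[-3.2, -3.0, -13.6, 22.8, 33.1, -15.2]
[-2.2, -2.5, -14.4, 24.4, 41.0, -15.8]
[-1.3, -1.7, -15.3, 25.0, 48.8, -15.6]
[-0.6, -0.3, -16.2, 24.5, 56.5, -14.4]
[-0.1, 1.4, -17.1, 23.0, 63.8, -12.4]
[0.0, 3.7, -17.8, 20.5, 70.5, -9.6]
[-0.1, 6.2, -18.3, 17.3, 76.4, -6.1]
[-0.6, 9.0, -18.5, 13.3, 81.3, -1.8]
[-1.5, 12.0, -18.3, 8.9, 85.1, 3.0]
[-2.7, 15.1, -17.6, 4.1, 87.7, 8.4]
[-4.3, 18.1, -16.5, -0.7, 89.0, 14.1]
[-6.2, 20.9, -14.9, -5.4, 89.1, 20.0]
```

Emit:
arm_command:
  series: [-1.7, 0, -3, 0, 0, 0, 1, -3.7, 0, -6.5, 0, 0, 0, 1, -5.7, 0, -10, 0, 0, 0, 1, -7.6, 0, -13.4, 0, 0, 0, 1, -7.5, -1, -13.7, 6.3, 5.3, -4.5, 1, -6.9, -1.5, -13.4, 9, 8.3, -6.4, 1, -6.4, -1.9, -13.1, 11.8, 11.3, -8.3, 1, -5.9, -2.2, -13, 14.1, 14.7, -9.9, 1, -5.4, -2.5, -12.9, 16.4, 18.1, -11.4, 1, -4.8, -2.7, -13, 18.3, 21.8, -12.6, 1]

```text
time: 12.4
eef_pos: [0.4428, 0.2552, 0.1473]
tcp_rot: [0.903, 0.385, -0.123, -0.15]
contact_force: [0.3, 0.0, -1.7]
opening: 0.54
finger_force: 62.0
```

Run:
```python
from plan import *
s=telemetry.get_state(); q=s["qpos"]; print(q.round(3))
qb,e=ik(np.array([.59,.0696,.1736]),ori(20,29.6256),[-.28,-.12,2.39,1.71,.54,-.51]); print(qb.round(3),e)
rows([q+(qb-q)*u for u in np.arange(1,13)/12])
```

```text
[0.203 0.159 1.926 0.248 1.37  0.879]
[-0.276 -0.119  2.387  1.714  0.54  -0.51 ] 7.771561172376096e-16
[1.2, 0.0, 0.1, 2.9, 7.8, -2.6]
[2.5, 0.3, -0.2, 4.5, 15.8, -4.6]
[3.6, 1.0, -1.0, 4.9, 23.9, -6.0]
[4.6, 2.1, -2.0, 4.1, 31.9, -6.7]
[5.2, 3.6, -3.3, 2.2, 39.6, -6.7]
[5.4, 5.4, -4.7, -0.8, 46.7, -6.0]
[5.2, 7.7, -6.2, -4.8, 53.1, -4.5]
[4.5, 10.2, -7.6, -9.5, 58.6, -2.2]
[3.2, 12.8, -8.8, -14.8, 63.1, 0.7]
[1.3, 15.6, -9.8, -20.4, 66.5, 4.3]
[-1.1, 18.3, -10.4, -26.2, 68.7, 8.5]
[-3.9, 21.0, -10.7, -31.9, 69.7, 13.3]
```

Emit:
arm_command:
  series: [0.9, 0, 0.1, 2.2, 5.8, -2, 1, 1.9, 0.2, 0, 3.7, 11.8, -3.6, 1, 2.8, 0.5, -0.4, 4.6, 17.8, -5, 1, 3.6, 1, -1, 4.9, 23.9, -6, 1, 4.4, 1.8, -1.8, 4.3, 29.9, -6.5, 1, 4.9, 2.9, -2.6, 3.2, 35.8, -6.7, 1, 5.3, 4.1, -3.7, 1.4, 41.4, -6.5, 1, 5.4, 5.4, -4.7, -0.8, 46.7, -6, 1, 5.2, 7.7, -6.2, -4.8, 53.1, -4.5, 1, 4.5, 10.2, -7.6, -9.5, 58.6, -2.2, 1]

```text
time: 13.23
eef_pos: [0.5665, 0.2065, 0.1761]
tcp_rot: [0.85, 0.29, 0.364, -0.249]
contact_force: [0.7, -0.1, -1.9]
opening: 0.543
finger_force: 62.0
```

Run:
```python
from plan import *
s=telemetry.get_state(); q=s["qpos"]; print(q.round(3))
qb,e=ik(np.array([.59,.0696,.1736]),ori(20,29.6256),[-.28,-.12,2.39,1.71,.54,-.51])
rows([q+(qb-q)*u for u in np.arange(1,7)/6])
```

```text
[-0.118 -0.023  2.226  1.208  0.822 -0.034]
[0.1, 1.9, -0.9, -3.9, 3.2, 0.2]
[-0.0, 3.8, -2.0, -8.1, 5.8, 0.4]
[-0.4, 5.7, -3.1, -12.4, 8.0, 0.9]
[-1.0, 7.7, -4.5, -17.0, 9.7, 1.5]
[-1.9, 9.6, -5.9, -21.6, 10.8, 2.3]
[-3.1, 11.3, -7.4, -26.2, 11.5, 3.2]
```

Emit:
arm_command:
  series: [0.1, 1.9, -0.9, -3.9, 3.2, 0.2, 1, 0, 3.8, -2, -8.1, 5.8, 0.4, 1, -0.4, 5.7, -3.1, -12.4, 8, 0.9, 1, -1, 7.7, -4.5, -17, 9.7, 1.5, 1, -1.9, 9.6, -5.9, -21.6, 10.8, 2.3, 1, -3.1, 11.3, -7.4, -26.2, 11.5, 3.2, 1, -3.1, 11.3, -7.4, -26.2, 11.5, 3.2, 1, -3.1, 11.3, -7.4, -26.2, 11.5, 3.2, 1]

```text
time: 13.9
eef_pos: [0.5891, 0.071, 0.1726]
tcp_rot: [0.852, 0.151, 0.493, -0.089]
contact_force: [0.7, 0.7, -2.2]
opening: 0.543
finger_force: 62.3
```

Run:
```python
from plan import *
s=telemetry.get_state(); print(s["qpos"].round(3),s["eef_pos"],s["contact_force"],s["opening"])
Rp=ori(20,29.6256); o=np.array([.59-.58,.0696-.066,0])
for z in(.1336,.0836): print(move(np.array([.670,.066,z])+o,Rp))
P=[]
d=vision.read_camera("top"); T=cv2.resize(d["color"][105:205,230:330],(400,400),interpolation=cv2.INTER_CUBIC)
d=vision.read_camera("scene"); A=cv2.resize(d["color"][120:240,300:420],(400,400),interpolation=cv2.INTER_CUBIC)
cv2.imwrite("pics/m4.png",np.hstack([A,T]))
```

```text
[-0.275 -0.119  2.387  1.702  0.541 -0.498] [0.58905563 0.07099041 0.17261097] [ 0.68838207  0.73667253 -2.22452847] 0.5429207667271034
(array([0.85, 3.29, 9.29]), array([-0.3 ,  0.26, -0.04]))
(array([-3.48,  3.31, 11.79]), array([-0.3 ,  0.26, -0.04]))
```

View pics/m4.png

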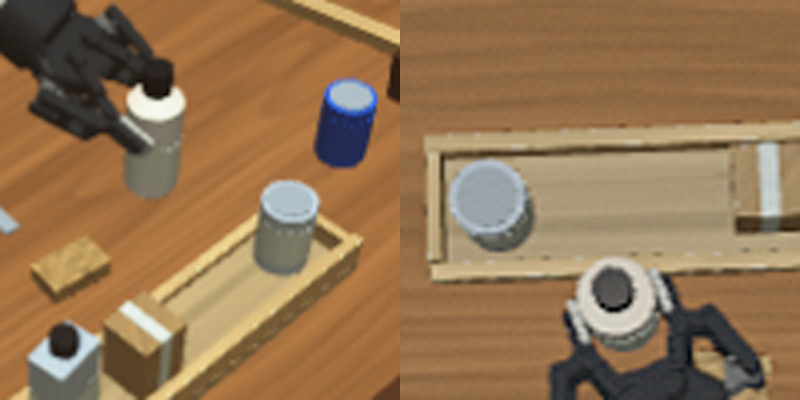

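The bottle is upright at (615,295) in the top crop, in front of the left gap, with the can at (490,195) and the carton at (765,185) clear. Moving in and down.

Emit:
arm_command:
  series: [0.3, 1, 3, 0, 0, 0, 1, 0.6, 2.2, 6.2, -0.2, 0.1, 0, 1, 0.85, 3.3, 9.3, -0.3, 0.2, 0, 1, 0.85, 3.3, 9.3, -0.3, 0.2, 0, 1, -0.8, 3.3, 10.25, -0.3, 0.2, 0, 1, -2.4, 3.3, 11.2, -0.3, 0.2, 0, 1, -3.5, 3.3, 11.8, -0.3, 0.2, 0, 1, -3.5, 3.3, 11.8, -0.3, 0.2, 0, 1, -3.9, 3.3, 12.05, -0.3, 0.2, 0, 1, -3.9, 3.3, 12.05, -0.3, 0.2, 0, 1]

```text
time: 14.83
eef_pos: [0.6813, 0.0699, 0.0797]
tcp_rot: [0.851, 0.15, 0.495, -0.087]
contact_force: [0.2, -0.0, -1.9]
opening: 0.544
finger_force: 62.9
```

Emit:
arm_command:
  series: [-0.15, 0, 0.08, 0, 0, 0, 1, -0.15, 0, 0.08, 0, 0, 0, 1]

```text
time: 15.0
eef_pos: [0.6815, 0.0695, 0.0787]
tcp_rot: [0.851, 0.15, 0.496, -0.087]
contact_force: [-0.2, 0.3, -2.3]
opening: 0.543
finger_force: 62.9
```

Emit:
arm_command:
  series: [-0.13, 0, 0.07, 0, 0, 0, 1, -0.13, 0, 0.07, 0, 0, 0, 1]

```text
time: 15.17
eef_pos: [0.6811, 0.0695, 0.0766]
tcp_rot: [0.851, 0.15, 0.495, -0.087]
contact_force: [0.2, -0.2, -2.5]
opening: 0.539
finger_force: 62.9
```

Emit:
arm_command:
  series: [-0.13, 0, 0.07, 0, 0, 0, 1, -0.13, 0, 0.07, 0, 0, 0, 1]

```text
time: 15.33
eef_pos: [0.6808, 0.0695, 0.0745]
tcp_rot: [0.851, 0.15, 0.495, -0.087]
contact_force: [-0.0, 0.0, -2.3]
opening: 0.541
finger_force: 62.9
```

Emit:
arm_command:
  series: [-0.13, 0, 0.07, 0, 0, 0, 1, -0.13, 0, 0.07, 0, 0, 0, 1]

```text
time: 15.5
eef_pos: [0.6809, 0.0694, 0.0731]
tcp_rot: [0.851, 0.15, 0.495, -0.087]
contact_force: [-0.3, 0.1, -1.8]
opening: 0.543
finger_force: 63.0
```

Emit:
arm_command:
  series: [-0.1, 0, 0.06, 0, 0, 0, 1, -0.1, 0, 0.06, 0, 0, 0, 1]

```text
time: 15.67
eef_pos: [0.6815, 0.0696, 0.073]
tcp_rot: [0.851, 0.15, 0.496, -0.087]
contact_force: [-1.8, -1.0, 1.7]
opening: 0.54
finger_force: 63.5
```

Emit:
arm_command:
  series: [-0.1, 0, 0.06, 0, 0, 0, 1, -0.1, 0, 0.06, 0, 0, 0, 1]

```text
time: 15.83
eef_pos: [0.6821, 0.0697, 0.073]
tcp_rot: [0.85, 0.15, 0.497, -0.088]
contact_force: [-3.7, -0.3, 5.9]
opening: 0.538
finger_force: 63.8
```

The bottle touched the floor. Relieving the press and opening.

Emit:
arm_command:
  series: [0.17, 0, -0.1, 0, 0, 0, 1, 0.17, 0, -0.1, 0, 0, 0, 1, 0.17, 0, -0.1, 0, 0, 0, 0.43, 0.17, 0, -0.1, 0, 0, 0, 0.38, 0.17, 0, -0.1, 0, 0, 0, 0.3, 0.17, 0, -0.1, 0, 0, 0, 0.25, 0.17, 0, -0.1, 0, 0, 0, 0.2, 0.17, 0, -0.1, 0, 0, 0, 0.2, 0.17, 0, -0.1, 0, 0, 0, 0.2]

```text
time: 16.58
eef_pos: [0.6808, 0.0695, 0.0726]
tcp_rot: [0.851, 0.15, 0.495, -0.087]
contact_force: [-0.4, 0.7, 0.7]
opening: 0.798
finger_force: 0.0
```

Emit:
arm_command:
  series: [0, 0, -2, 0, 0, 0, 0.2, 0, 0, -5, 0, 0, 0, 0.2, 0, 0, -8.5, 0, 0, 0, 0.2, 0, 0, -12, 0, 0, 0, 0.2, 2, 0, -15, 0, 0, 0, 0.2, 2, 0, -15, 0, 0, 0, 0.2, 2, 0, -15, 0, 0, 0, 0.2, 2, 0, -15, 0, 0, 0, 0.2]

```text
time: 17.25
eef_pos: [0.5677, 0.0283, 0.1647]
tcp_rot: [0.851, 0.15, 0.496, -0.087]
contact_force: [0.0, -0.8, -0.7]
opening: 0.804
finger_force: 0.0
```

Run:
```python
from h import *
s=telemetry.get_state(); print(s["eef_pos"],s["finger_force"],s["contact_force"],abs(s["dq"]).max())
d=vision.read_camera("top"); T=cv2.resize(d["color"][115:195,225:425],(800,320),interpolation=cv2.INTER_CUBIC)
d=vision.read_camera("scene"); A=cv2.resize(d["color"][160:300,260:420],(320,280),interpolation=cv2.INTER_CUBIC); B=np.zeros((280,800,3),np.uint8); B[:,:320]=A
cv2.imwrite("pics/m5.png",np.vstack([T,B]))
```

```text
[0.56766322 0.02825378 0.16466485] 0.0 [ 0.00348049 -0.80423892 -0.68167468] 0.05292523358376381
```

View pics/m5.png

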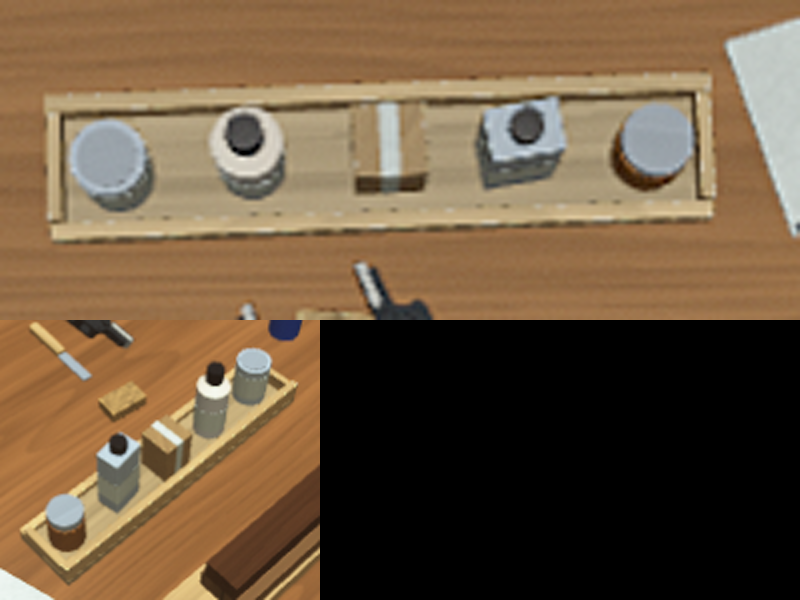

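The bottle (at (247,150)) and the tin (at (522,140)) both stand upright in their gaps. The can, carton and jar haven't moved, and the gripper is clear. Handing in.

```bash
python3 -c "
from plant import ctrl; print(ctrl.sign_off())"
```

```text
the job is handed in; nothing more can be done
None
```

The bottle now stands in the left gap and the tin in the right, both upright with caps up; neither was dropped, the three standing containers and the tools were left alone, and the job was handed in at about 17 s.

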